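Unlock the weight dock and hold the weight pan

ROBOT

A 6-joint arm with a two-finger parallel gripper is mounted at the origin on the work surface. World frame = base frame: x ahead of the robot, y to its left, z up, the work surface at z = 0. Lengths are in m, angles in degrees, forces in N, time in s.
With the tool pointing down it reaches from about 0.25 to 0.725 m from the base axis. Payload 9.7 kg.
Tool frame: the origin (TCP) lies at the very end of the fingers, on their centre line; the grasp point (between the pads) lies grip_depth behind it (grip_depth is the distance from the TCP to the grasp point, in m); z points along the fingers, y is the line along which they close (so a half turn about z gives the same grasp; the last joint's range is limited). The gripper opens to 85 mm and grips with 20 to 120 N. Pads are 22 mm wide; open, the fingers measure 114 mm over their backs; the gripper's body (76 mm by 85 mm) begins 54 mm behind the grasp point. The pads swing forward as they close: fully open they stand 13 mm farther back than shut.
Start: joints at [66.349, 4.979, 10.078, 95.1, 0, 90], TCP at [0.221, 0.504, 0.231] pointing down, gripper open.
Joint ranges: [-179.16, 179.16], [-48.56, 103.87], [-65.8, 70.77], [-126.05, 130.52], [-82.76, 87.17], [-180, 180]. Speed limits (degrees/s): [127.2, 127.2, 147.25, 180, 180, 180].

INTERFACE

Orientations are given as a 3x3 rotation matrix whose columns are the frame's x, y, z axes.
In Python, from bench import * gives the robot as it stands.
- The arm moves only by the tool apply_moves, never from a script. Its argument "deltas" is a list of rows, each a list of 3 entries, a list of its own where there are three numbers: the turn, a rotation vector about the world's x, y, z normalised to -1 to 1, where 1 is 2 pi rad, then the shift along the world's x, y, z normalised to -1 to 1, where 1 is 0.3 m, then the closure, from -1 (fully open) to 1 (shut). In form: [[[rx, ry, rz], [tx, ty, tz], fingers], ...]. A call has 1 to 20 rows; each row is the pose to reach, as a shift and turn from the pose commanded when the call began, turning the shorter way round; what a row does not reach only later rows make up. A row lasts 1/10 s, in which the tool goes at most 50 mm and 8.59 degrees, less where a joint would pass 70% of its speed; a pose out of reach is approached as far as the arm can. A call with a number of a shift or a turn outside -1 to 1 is refused whole. A call with a gripper value outside its range is refused whole. The fingers move at their own pace and stop on an object; "squeeze" is the grip in N (left out, the last holds). Time passes only in rows, so rows that repeat a pose let the fingers close. It gives the time, the measured TCP pose, the force, the opening and the grip force at its end, in the units of the state.
- sense(): the state, without advancing time (a new reading comes with each control period).
- grab_frame(name): name is "scene" or "top"; returns the picture (420x560x3 uint8, red, green, blue); there is no depth.
- camera_model(name): a dict with "vfov" (degrees; the focal length in pixels is half the picture's height over the tangent of half this angle, whatever the lens; pixels are square), "cx", "cy" (the principal point, pixels), "k1" (the pictures are not rectified: a ray, as slopes to the right and down, at radius r is drawn at 1 + k1 r^2 times it, then the intrinsics apply), "camera_from_world" (4x4, takes a point from world to camera coordinates). Camera axes: x right, y up, looking along -z (the intrinsics and any distortion apply to the point x, -y, -z); pixel columns grow to the right and rows downward; lengths in m; the calibration is good to about 2 mm. A picture is of the moment at which its call begins. camera_model takes no time and is no camera call.
- job_done(): hands the job in; it is judged then, once.
Trained networks look in the newest picture that a camera, given by its name, has taken for a name from the list of things; names that differ only in an ending like _2 or _b are one class to them, and where a whole thing is asked for, a point or a joint stands for the part that bears it (a point fixed in the world has none). Each returns a list of dicts, best first, with "p" (0 to 1); they miss things now and then, are a little off and sometimes report something else, mostly with a low value. They report only what shows in the picture. A call takes as long as a camera call. They do not tell look-alikes from the thing itself.
- look_for(name, camera): "point" ([x, y, z] in m, in the coordinates of the camera as it stood for that picture, good to about 4 mm: the middle of the surface that is visible of it).
The state is a dict: "clock": time; "joints": joint angles; "joint_vel": joint speeds; "joint_efforts": joint torques, N m; "tcp_pos": TCP position; "eef_rot": TCP orientation; "ft_force": force on the tool from outside, world axes, zero at the start; "ft_torque": the same for the moment, N m; "gripper_width": opening from 0.0 (shut) to 1.0 (fully open); "grip_force": force on a finger pad.
Only numpy, scipy, OpenCV 4.12 (cv2) and the standard library are available. Lean on these libraries where they do the work, as an engineer would, in place of code of your own. Each camera call takes 0.05 s, during which the arm holds its last target. There are 200 camera calls.

TASK

Turn the black handwheel counter-clockwise, regrasping as often as needed, until the notch in the red lock plate squarely faces the weight pan. Then take the pan by its blue spindle and lift it out of its seat with the brass ring weight lying on it, keeping it level, and finish while holding it still and level in the gripper, over its seat and at least 10 cm above it. Leave the wheel as you set it, and leave the other things on the bench alone.

Things in the scene. Friction and masses are not known exactly. Their poses are not given: they have to be found in the camera images.
- dock: fixed weight dock: a white slab 150 x 270 mm, top face 30 mm above the bench, with the seat at one end of its length and the lock plate with handwheel at the other. Origin: centre of its underside on the bench; z up; its y axis runs along its length from the handwheel axis (at y = -59 mm) to the seat (at y = +59 mm).
- seat (a point): centre of the seat, on the dock's top face, 30 mm above the bench, where the middle of the pan's underside rests. A dark steel collar around it, 100 mm inside diameter, 110 mm outside, stands 6 mm above the dock's top face.
- lock (a joint): angle of the handwheel and its red lock plate (one piece) about a vertical axis, rad; grows counter-clockwise seen from above, stops at 0 and 4.5. At 3.80 the notch faces the pan squarely; it clears the pan within 0.2 rad either side. It turns stiffly (about 0.15 N m) and stays where it is left.
- wheel (a point): middle of the black handwheel, on its axis, 78 mm above the bench. The wheel is a plain round disc of 60 mm diameter, 24 mm high (66 to 90 mm above the bench), to be gripped across its diameter from above. The red lock plate below it is a disc of 160 mm diameter lying 41 to 46 mm above the bench; its edge reaches 10 mm over the pan, 3 mm above it, except at its notch.
- notch (a point): middle of the mouth of the lock plate's notch, 80 mm from the wheel's axis; turns with the plate. The notch is 16 mm deep and 1.1 rad wide; white lines on the plate and on the wheel point to it.
- gate (a point): fixed point on the dock, 80 mm from the wheel's axis on the line to the middle of the pan: the notch comes here when it faces the pan.
- pan: loose weight pan: aluminium disc of 96 mm diameter, 8 mm thick, with an upright round blue spindle of 25 mm diameter at its middle (aluminium cap) whose top is 85 mm above the pan's underside. About 0.25 kg. Origin: centre of its underside; z is its upright axis. At the start it rests in the seat. Grip the spindle from above at about 63 mm above the underside.
- ring: loose brass ring weight, 64 mm outside and 30 mm inside diameter, 16 mm high, lying on the pan around the spindle (it takes up 8 to 24 mm above the pan's underside). About 0.3 kg. Origin: centre of its underside.
- jar_a: bystander, leave alone: amber glass sample jar, 60 mm diameter, 85 mm high. Origin: centre of its underside.
- jar_b: bystander, leave alone: white sample jar with a blue cap, 60 mm diameter, 85 mm high. Origin: centre of its underside.
- spare: bystander, leave alone: spare steel ring weight lying flat, 80 mm diameter, 22 mm high. Origin: centre of its underside.
- brush: bystander, leave alone: cleaning brush lying on the bench, handle along its own -x. Origin: centre of its underside.
- rammer: bystander, leave alone: turned steel rammer standing upright, foot 36 mm diameter, 70 mm high. Origin: centre of its underside.
- cup: bystander, leave alone: white plastic cup, 70 mm diameter, 70 mm high. Origin: centre of its underside.
Not all that is in view belongs to the job. What is shaped like the pan but turquoise is not meant. Of the things that look like the ring, the larger one is meant.

How it is judged:
By the outcome, as a careful person would: the job done as asked, in the order asked, and still so for the second after the job is handed in, while the arm keeps its last pose, push and grip.
It also fails if it takes over 64 s, if anything falls off the work surface, if the arm or the gripper's body presses on something with over 40 N, if the wrist force passes 120 N, or if a joint passes its speed limit or range.

## Working session

There is one attempt and no reset: what is moved stays moved. The work goes in short steps, Python scripts to look and compute and a tool call to move; the robot and the scene stay as the last step left them, time stands still between calls to the robot, and variables do not carry over. Pictures are saved under pics/ and viewed, at most 10 in all, crops included, and the job is handed in when it is done.

Besides the shell and the picture viewer there is one more tool, called by a JSON object that holds its "api" and its "payload", one argument or row to a line. apply_moves: Moves the arm, as the interface text tells. Scaled input: -1 to 1 covers 0.3 m each way for a shift and 2 pi rad each way for a turn. Its arguments: {"type":"object","properties":{"deltas":{"type":"array"},"squeeze":{"type":"number"}},"required":["deltas"]}

```bash
ls; mkdir -p pics
python3 - <<'E'
from bench import *
import cv2
s=sense();print({k:s[k] for k in('clock','joints','tcp_pos','eef_rot','gripper_width')})
try: print(grip_depth)
except Exception as e: print(e)
ims=[]
for n in("scene","top"):
    im=grab_frame(n);cv2.imwrite(f'pics/{n}0.png',im[:,:,::-1]);m=camera_model(n);print(n,m)
E
```

```text
pics
{'clock': 0.0, 'joints': array([ 6.63487614e+01,  5.01081535e+00,  1.00338809e+01,  9.51009574e+01,
       -1.44764793e-03,  8.99989634e+01]), 'tcp_pos': array([0.22055142, 0.50357624, 0.23058068]), 'eef_rot': array([[-9.16011610e-01,  4.01151416e-01, -5.22232358e-04],
       [ 4.01151755e-01,  9.16010750e-01, -1.25541638e-03],
       [-2.52416028e-05, -1.35947040e-03, -9.99999076e-01]]), 'gripper_width': 1.0027167584391508}
0.0187
scene {'vfov': 56.59393752496032, 'cx': 279.8442562801096, 'cy': 206.41898283565, 'k1': 0.007563337639812952, 'camera_from_world': array([[-0.48585427,  0.87396561, -0.01139055,  0.20761288],
       [-0.54714827, -0.29395586,  0.78372108,  0.22072209],
       [ 0.68159695,  0.38700655,  0.62100848, -1.3861537 ],
       [ 0.        ,  0.        ,  0.        ,  1.        ]])}
top {'vfov': 50.99492308113962, 'cx': 278.8261296753096, 'cy': 209.42975898527155, 'k1': -0.13493587393007267, 'camera_from_world': array([[-0.01633512, -0.99973474,  0.01623613,  0.01739224],
       [ 0.98195861, -0.01298091,  0.18864988, -0.49877306],
       [-0.18838908,  0.01902483,  0.98191018, -1.22317413],
       [ 0.        ,  0.        ,  0.        ,  1.        ]])}
```

View pics/scene0.png

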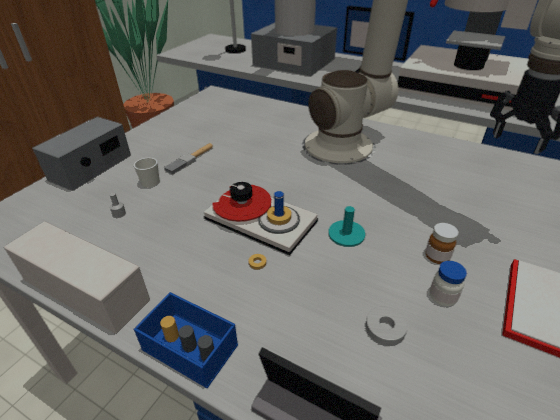

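View pics/top0.png

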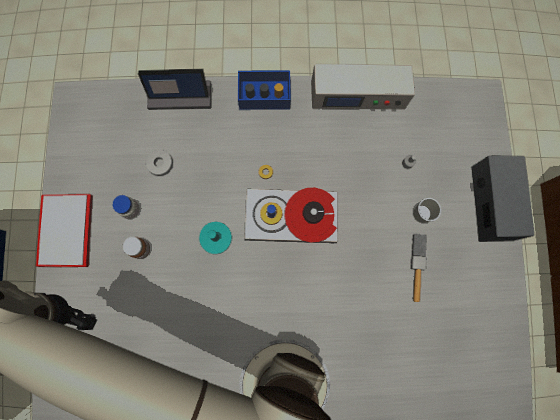

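Scene: pan with blue spindle at (280,203), wheel at (241,192). Top: spindle (271,212), wheel (315,212), and the notch with its white line points right to about (333,212), away from the pan. Turquoise decoy at top (215,237). The two ring-like things are the yellow ring on the pan (271,213) and the smaller one at (265,171). The one on the pan is meant, since it is larger and lies around the blue spindle.

```bash
cat > h.py <<'E'
from bench import *
import numpy as np, cv2
from scipy.optimize import least_squares
def intr(m): 
    f=210/np.tan(np.radians(m['vfov']/2)); return f
def proj(n,P):
    m=camera_model(n);T=m['camera_from_world'];P=np.atleast_2d(P);c=P@T[:3,:3].T+T[:3,3]
    u=np.c_[c[:,0],-c[:,1]]/(-c[:,2:]);r2=(u**2).sum(1,keepdims=True)
    return u*(1+m['k1']*r2)*intr(m)+[m['cx'],m['cy']]
def ray(n,px):
    m=camera_model(n);T=m['camera_from_world']
    d=(np.array(px,float)-[m['cx'],m['cy']])/intr(m);u=d.copy()
    for _ in range(20):u=d/(1+m['k1']*(u@u))
    R=T[:3,:3];return -R.T@T[:3,3],R.T@np.array([u[0],-u[1],-1])
def onz(n,px,z):
    o,d=ray(n,px);return o+d*(z-o[2])/d[2]
def tri(a,b):
    f=lambda P:np.r_[proj('scene',P)[0]-a,proj('top',P)[0]-b]
    r=least_squares(f,[.4,0,.05]);return r.x,np.abs(r.fun).max()
def w(n,p):
    T=camera_model(n)['camera_from_world'];return T[:3,:3].T@(np.array(p)-T[:3,3])
E
python3 - <<'E'
from h import *
for n in('scene','top'):
    for t in('pan','wheel','ring','dock','notch'):
        for d in look_for(t,n)[:3]:
            P=w(n,d['point']);print(n,t,round(d['p'],2),P.round(3),proj(n,P)[0].round(0))
a=cv2.imread('pics/scene0.png')[170:260,190:330];b=cv2.imread('pics/top0.png')[170:260,220:360]
cv2.imwrite('pics/crop0.png',np.vstack([cv2.resize(x,None,fx=3.3,fy=3.3,interpolation=cv2.INTER_CUBIC) for x in(a,b)])[:600])
E
```

```text
scene pan 0.96 [0.436 0.201 0.005] [346. 235.]
scene pan 0.81 [0.503 0.042 0.035] [279. 222.]
scene wheel 0.91 [ 0.501 -0.071  0.044] [243. 206.]
scene ring 0.53 [0.507 0.038 0.055] [278. 216.]
scene ring 0.49 [0.63  0.049 0.014] [257. 260.]
scene dock 0.87 [ 0.525 -0.035  0.028] [250. 220.]
scene dock 0.38 [0.663 0.379 0.024] [389. 325.]
scene notch 0.67 [ 0.501 -0.066  0.047] [245. 205.]
top pan 0.75 [0.482 0.033 0.038] [271. 216.]
top pan 0.7 [0.419 0.199 0.003] [215. 240.]
top wheel 0.83 [ 0.48  -0.081  0.044] [311. 216.]
top wheel 0.65 [ 0.475 -0.046  0.043] [298. 218.]
top ring 0.54 [0.628 0.049 0.01 ] [265. 170.]
top ring 0.51 [0.481 0.034 0.054] [271. 215.]
top dock 0.72 [ 0.474 -0.047  0.043] [299. 218.]
top notch 0.92 [ 0.482 -0.082  0.043] [311. 215.]
```

View pics/crop0.png

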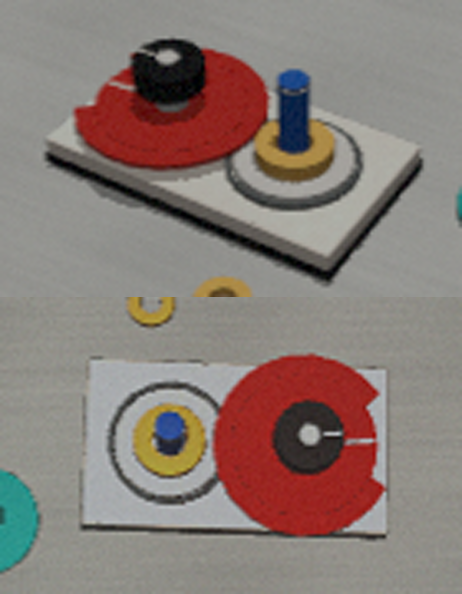

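Crop: in both views the larger brass ring lies around the blue spindle. Spindle cap is at scene (279,193) and top (271.5,209.5), wheel hub at scene (241,187) and top (314,211.5). The notch and white line point away from the pan (top right).

```bash
cat > fit.py <<'E'
from h import *
def meas(tag,save=True):
    S={}
    for n in('scene','top'):
        im=grab_frame(n)
        if save: cv2.imwrite(f'pics/{n}{tag}.png',im[:,:,::-1])
        S[n]=im
    return S
def red(im,n,c):
    hsv=cv2.cvtColor(im,cv2.COLOR_RGB2HSV);m=(((hsv[...,0]<6)|(hsv[...,0]>174))&(hsv[...,1]>150)).astype(np.uint8)
    k,l,st,ce=cv2.connectedComponentsWithStats(m);u,v=proj(n,c)[0]
    i=1+np.argmin([abs(ce[j][0]-u)+abs(ce[j][1]-v)+(1e3 if st[j][4]<100 else 0) for j in range(1,k)])
    return (l==i)
E
python3 - <<'E'
from fit import *
print('spindle',tri([279.1,192.7],[271.5,209.4]))
print('wheel',tri([240.9,187.3],[313.9,211.5]))
S={n:cv2.cvtColor(cv2.imread(f'pics/{n}0.png'),cv2.COLOR_BGR2RGB) for n in('scene','top')}
# plate edge: fit circle on z=.0435 plane per view
for n in S:
    m=red(S[n],n,[.49,-.08,.046]).astype(np.uint8)
    c=max(cv2.findContours(m,0,1)[0],key=cv2.contourArea)[:,0]
    P=np.array([onz(n,p,.046)[:2] for p in c])
    f=lambda q:np.hypot(*(P-q[:2]).T)-q[2]
    r=least_squares(f,[.49,-.08,.08],loss='soft_l1',f_scale=.001);print(n,'plate',r.x,len(P))
    d=f(r.x);b=P[d<-.004]-r.x[:2];print(' inner pts ang',np.degrees(np.arctan2(b[:,1],b[:,0])).round(0),d[d<-.004].round(3))
    hsv=cv2.cvtColor(S[n],cv2.COLOR_RGB2HSV)
    m=((hsv[...,0]>100)&(hsv[...,0]<130)&(hsv[...,1]>120));u,v=proj(n,[.49,.04,.1])[0]
    yy,xx=np.nonzero(m);k=np.hypot(xx-u,yy-v)<25;print(' blue',xx[k].min(),xx[k].max(),yy[k].min(),yy[k].max())
# notch line ends and dock corners
h=onz('top',(313.9,211.5),.09);print('hub',h)
for c in((376,440),(345,436)): print('line',onz('top',(220+c[0]/3.3,170+(c[1]-297)/3.3),.046 if c[0]>350 else .09))
print('dock corners top')
for c in((90,359),(387,369),(386,536),(83,526)): print(onz('top',(220+c[0]/3.3,170+(c[1]-297)/3.3),.03 if c[1]<400 else .03).round(4))
print('corners scene')
for c in((47,145),(421,157),(329,270)): print(onz('scene',(190+c[0]/3.3,170+c[1]/3.3),.03).round(4))
E
```

```text
spindle (array([0.48640433, 0.03174401, 0.11351246]), np.float64(0.1622413640395166))
wheel (array([ 0.48357208, -0.08650871,  0.08835381]), np.float64(0.22703622790777445))
scene plate [ 0.49406096 -0.07444418  0.07009899] 154
 inner pts ang [-166. -171. -173. -175. -177.  180.  179.  175.  174. -176.  174.  173.
  179. -175.  178.  167.  151.  130.  137.   60.   12.  -22.  -36.  -43.
  -47.  -50.  -66.  -78.  -88.  -96.  -85.  -90.  -94.  -97.  -95.  -93.
  -91.  -94.  -92.  -91.  -93.  -92.] [-0.007 -0.011 -0.015 -0.019 -0.023 -0.027 -0.033 -0.036 -0.042 -0.039
 -0.042 -0.047 -0.048 -0.049 -0.053 -0.057 -0.059 -0.063 -0.066 -0.067
 -0.067 -0.065 -0.063 -0.061 -0.058 -0.055 -0.053 -0.049 -0.047 -0.044
 -0.044 -0.039 -0.034 -0.029 -0.027 -0.025 -0.022 -0.017 -0.015 -0.012
 -0.007 -0.005]
 blue 275 282 191 215
top plate [ 0.48151464 -0.07672623  0.07048096] 230
 inner pts ang [ -91.  -91.  -91.  -91.  -91.  -91.  -91.  -91.  -95.  -99. -104. -108.
 -113. -120. -126. -129. -136. -140. -144. -152. -157. -163. -167. -174.
  179.  172.  163.  152.  140.  128.  120.  107.   98.   89.   80
[... 443 characters left out ...]
 -0.051 -0.052 -0.052
 -0.054 -0.052 -0.053 -0.05  -0.05  -0.05  -0.049 -0.047 -0.046 -0.046
 -0.044 -0.041 -0.04  -0.039 -0.036 -0.034 -0.035 -0.032 -0.029 -0.029
 -0.028 -0.028 -0.024 -0.026 -0.025 -0.024 -0.022 -0.023 -0.022 -0.022
 -0.022 -0.022 -0.021 -0.023 -0.022 -0.023 -0.024 -0.025 -0.026 -0.023
 -0.02  -0.017 -0.014 -0.011 -0.009 -0.006]
 blue 268 275 205 212
hub [ 0.48361464 -0.08693482  0.09      ]
line [ 0.48561299 -0.14942537  0.046     ]
line [ 0.4814503  -0.11670458  0.09      ]
dock corners top
[0.5656 0.1018 0.03  ]
[ 0.5531 -0.1643  0.03  ]
[ 0.4027 -0.1573  0.03  ]
[0.4155 0.1084 0.03  ]
corners scene
[ 0.5656 -0.1536  0.03  ]
[0.4362 0.1187 0.03  ]
[0.5825 0.1134 0.03  ]
```

{"api": "apply_moves", "payload": {
  "deltas": [
    [[0,0,-0.025],[0.07,-0.14,0],-1],
    [[0,0,-0.0475],[0.14,-0.28,0],-1],
    [[0,0,-0.07],[0.21,-0.42,0],-1],
    [[0,0,-0.0925],[0.28,-0.56,0],-1],
    [[0,0,-0.115],[0.35,-0.7,0],-1],
    [[0,0,-0.1375],[0.42,-0.84,0],-1],
    [[0,0,-0.1665],[0.5,-1,0],-1],
    [[0,0,-0.1665],[0.5,-1,0],-1],
    [[0,0,-0.1665],[0.5,-1,0],-1]
  ]
}}

```text
clock: 1.5
tcp_pos: [0.3712, 0.2028, 0.2315]
eef_rot: [[-0.108, 0.994, 0.0], [0.994, 0.108, 0.0], [0.0, 0.0, -1.0]]
ft_force: [-0.2, -0.3, 0.4]
gripper_width: 1.001
grip_force: 0.0
```

```bash
cat > st.py <<'E'
from h import *
s=sense();R=s['eef_rot']
print(s['clock'],'j',s['joints'].round(1),'tcp',s['tcp_pos'].round(4),'yaw_y',np.degrees(np.arctan2(R[1,1],R[0,1])).round(2),'z',R[:,2].round(4),'F',s['ft_force'].round(1),'T',s['ft_torque'].round(2),'w',round(s['gripper_width'],3),'g',s['grip_force'])
E
python3 st.py
```

```text
1.5 j [ 28.6 -12.3  -6.3  96.    0.  112.4] tcp [0.3712 0.2028 0.2315] yaw_y 6.22 z [ 3.e-04  4.e-04 -1.e+00] F [-0.2 -0.3  0.4] T [0.01 0.01 0.06] w 1.001 g 0.0
```

{"api": "apply_moves", "payload": {
  "deltas": [
    [[0,0,-0.02],[0.055,-0.14,0],-1],
    [[0,0,-0.04],[0.11,-0.28,0],-1],
    [[0,0,-0.06],[0.165,-0.42,0],-1],
    [[0,0,-0.08],[0.22,-0.56,0],-1],
    [[0,0,-0.1],[0.275,-0.7,0],-1],
    [[0,0,-0.12],[0.33,-0.84,-0.1],-1],
    [[0,0,-0.128],[0.375,-0.968,-0.2],-1],
    [[0,0,-0.128],[0.375,-0.968,-0.233],-1],
    [[0,0,-0.128],[0.375,-0.968,-0.233],-1],
    [[0,0,-0.128],[0.375,-0.968,-0.233],-1]
  ]
}}

```text
clock: 2.5
tcp_pos: [0.4833, -0.085, 0.162]
eef_rot: [[0.636, 0.772, 0.0], [0.772, -0.636, 0.0], [0.0, -0.0, -1.0]]
ft_force: [0.8, 0.6, 1.0]
gripper_width: 1.001
grip_force: 0.0
```

```bash
python3 st.py;python3 -c "
from h import *
cs=[cv2.resize(cv2.cvtColor(grab_frame(n),cv2.COLOR_RGB2BGR)[y:y+110,x:x+150],None,fx=2.6,fy=2.6,interpolation=2) for n,x,y in(('scene',180,140),('top',230,150))]
cv2.imwrite('pics/c1.png',np.hstack(cs))"
```

```text
2.5 j [-10.   -4.   -6.6  87.4   0.  119.5] tcp [ 0.4833 -0.085   0.162 ] yaw_y -39.49 z [ 1.e-04  3.e-04 -1.e+00] F [0.8 0.6 1. ] T [ 0.02 -0.   -0.02] w 1.001 g 0.0
```

View pics/c1.png

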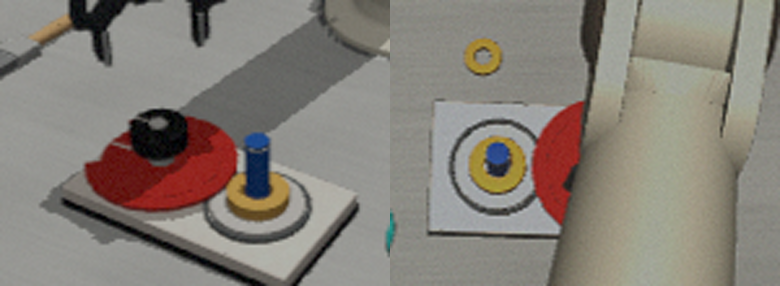

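The gripper stands open above the wheel (fingers at scene crop (90-200,40)), clear of the spindle. Descending.

{"api": "apply_moves", "payload": {
  "deltas": [
    [[0,0,0],[0,0,-0.1],-1],
    [[0,0,0],[0,0,-0.2],-1],
    [[0,0,0],[0,0,-0.27],-1],
    [[0,0,0],[0,0,-0.31],-1],
    [[0,0,0],[0,0,-0.345],-1],
    [[0,0,0],[0,0,-0.345],-1],
    [[0,0,0],[0,0,-0.345],-1]
  ]
}}

```text
clock: 3.3
tcp_pos: [0.4836, -0.0865, 0.0589]
eef_rot: [[0.638, 0.77, 0.001], [0.77, -0.638, -0.0], [0.001, 0.001, -1.0]]
ft_force: [0.1, -0.1, 0.1]
gripper_width: 0.996
grip_force: 0.0
```

{"api": "apply_moves", "payload": {
  "deltas": [
    [[0,0,0],[0,0,0],0],
    [[0,0,0],[0,0,0],0.6],
    [[0,0,0],[0,0,0],1],
    [[0,0,0],[0,0,0],1],
    [[0,0,0],[0,0,0],1],
    [[0,0,0],[0,0,0],1],
    [[0,0,0],[0,0,0],1]
  ],
  "squeeze": 35
}}

```text
clock: 4.0
tcp_pos: [0.4836, -0.0867, 0.059]
eef_rot: [[0.638, 0.77, 0.002], [0.77, -0.638, -0.0], [0.001, 0.001, -1.0]]
ft_force: [-1.7, 0.5, 4.9]
gripper_width: 0.694
grip_force: 37.2
```

```bash
python3 st.py
```

```text
4.0 j [-10.2  -2.9 -17.   75.8   0.  119.5] tcp [ 0.4836 -0.0867  0.059 ] yaw_y -39.68 z [ 1.5e-03 -1.0e-04 -1.0e+00] F [-1.7  0.5  4.9] T [0.2  0.32 0.04] w 0.694 g 37.191229462623596
```

{"api": "apply_moves", "payload": {
  "deltas": [
    [[0,0,0.01],[0,0,0],1],
    [[0,0,0.02],[0,0,0],1],
    [[0,0,0.035],[0,0,0],1],
    [[0,0,0.05],[0,0,0],1],
    [[0,0,0.065],[0,0,0],1],
    [[0,0,0.08],[0,0,0],1],
    [[0,0,0.095],[0,0,0],1],
    [[0,0,0.11],[0,0,0],1],
    [[0,0,0.125],[0,0,0],1],
    [[0,0,0.125],[0,0,0],1]
  ]
}}

```text
clock: 5.0
tcp_pos: [0.484, -0.0868, 0.059]
eef_rot: [[-0.094, 0.996, 0.002], [0.996, 0.094, -0.0], [-0.001, 0.002, -1.0]]
ft_force: [1.9, -0.2, 6.0]
gripper_width: 0.69
grip_force: 37.3
```

```bash
python3 st.py
```

```text
5.0 j [-10.2  -2.9 -17.   75.8  -0.   74.4] tcp [ 0.484  -0.0868  0.059 ] yaw_y 5.41 z [ 2.2e-03 -5.0e-04 -1.0e+00] F [ 1.9 -0.2  6. ] T [-0.05 -0.05  0.18] w 0.69 g 37.27985501289368
```

{"api": "apply_moves", "payload": {
  "deltas": [
    [[0,0,0.01],[0,0,0],1],
    [[0,0,0.025],[0,0,0],1],
    [[0,0,0.04],[0,0,0],1],
    [[0,0,0.06],[0,0,0],1],
    [[0,0,0.08],[0,0,0],1],
    [[0,0,0.1],[0,0,0],1],
    [[0,0,0.12],[0,0,0],1],
    [[0,0,0.14],[0,0,0],1],
    [[0,0,0.16],[0,0,0],1],
    [[0,0,0.18],[0,0,0],1],
    [[0,0,0.2],[0,0,0],1],
    [[0,0,0.22],[0,0,0],1],
    [[0,0,0.24],[0,0,0],1],
    [[0,0,0.26],[0,0,0],1],
    [[0,0,0.28],[0,0,0],1],
    [[0,0,0.3],[0,0,0],1],
    [[0,0,0.3],[0,0,0],1],
    [[0,0,0.3],[0,0,0],1]
  ]
}}

```text
clock: 6.8
tcp_pos: [0.4846, -0.086, 0.059]
eef_rot: [[-0.919, -0.394, 0.003], [-0.394, 0.919, 0.001], [-0.004, -0.0, -1.0]]
ft_force: [4.4, 3.6, 3.6]
gripper_width: 0.69
grip_force: 37.3
```

```bash
python3 st.py;python3 -c "
from h import *
cs=[cv2.resize(cv2.cvtColor(grab_frame(n),cv2.COLOR_RGB2BGR)[y:y+110,x:x+150],None,fx=f,fy=f,interpolation=2) for n,x,y,f in(('scene',185,150,5),)]
cv2.imwrite('pics/c2.png',np.hstack(cs))"
```

```text
6.8 j [-10.1  -2.9 -17.   75.7   0.1 -33.3] tcp [ 0.4846 -0.086   0.059 ] yaw_y 113.21 z [ 0.0034  0.0014 -1.    ] F [4.4 3.6 3.6] T [ 1.02 -0.71  0.2 ] w 0.69 g 37.31675326824188
```

View pics/c2.png

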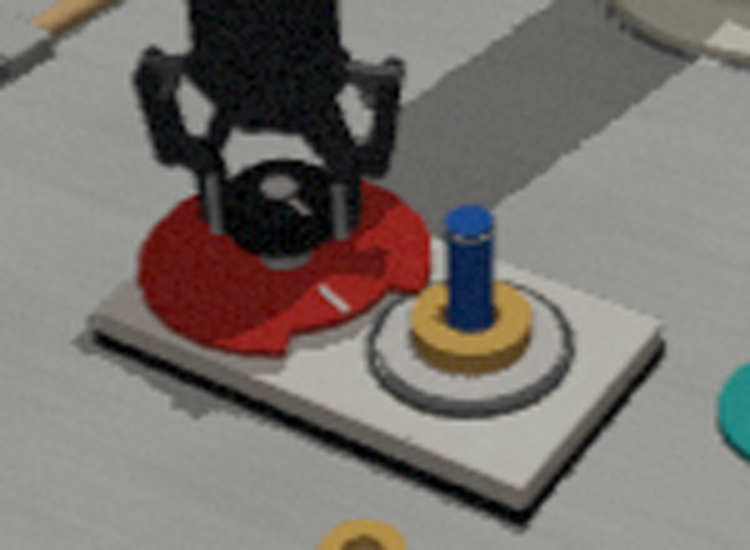

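The plate turned with the wheel. The notch line is at crop (320,287)-(347,310), the notch corners at about (288,352) and (408,292), and it still needs some degrees CCW.

```bash
python3 -c "
from h import *
A=np.array([.4838,-.0866]);S=np.array([.4865,.0315]);g=np.degrees(np.arctan2(*(S-A)[::-1]));print('gate',g)
for p in((320,287),(347,310),(288,352),(408,292),(292,333),(390,287)):
    q=onz('scene',(185+(p[0]+.5)/5-.5,150+(p[1]+.5)/5-.5),.046)[:2]-A;print(p,np.hypot(*q).round(4),np.degrees(np.arctan2(q[1],q[0])).round(1))
"
```

```text
gate 88.69033309891681
(320, 287) 0.0372 62.7
(347, 310) 0.0621 64.5
(288, 352) 0.0845 34.2
(408, 292) 0.0765 91.1
(292, 333) 0.0695 36.1
(390, 287) 0.0659 90.5
```

{"api": "apply_moves", "payload": {
  "deltas": [
    [[0,0,0.01],[0,0,0],1],
    [[0,0,0.025],[0,0,0],1],
    [[0,0,0.04],[0,0,0],1],
    [[0,0,0.055],[0,0,0],1],
    [[0,0,0.0675],[0,0,0],1],
    [[0,0,0.0675],[0,0,0],1],
    [[0,0,0.0675],[0,0,0],1],
    [[0,0,0.0675],[0,0,0],1]
  ]
}}

```text
clock: 7.65
tcp_pos: [0.4844, -0.0858, 0.059]
eef_rot: [[-0.676, -0.737, 0.003], [-0.737, 0.676, 0.002], [-0.003, -0.001, -1.0]]
ft_force: [4.2, 4.9, 5.5]
gripper_width: 0.694
grip_force: 37.4
```

{"api": "apply_moves", "payload": {
  "deltas": [
    [[0,0,0],[0,0,0],0.3],
    [[0,0,0],[0,0,0],-0.5],
    [[0,0,0],[0,0,0],-1],
    [[0,0,0],[0,0,0],-1],
    [[0,0,0],[0,0,0],-1],
    [[0,0,0],[0,0,0],-1]
  ]
}}

```text
clock: 8.25
tcp_pos: [0.4831, -0.0867, 0.0578]
eef_rot: [[-0.674, -0.738, -0.0], [-0.738, 0.674, -0.0], [0.0, 0.0, -1.0]]
ft_force: [0.3, 0.8, -0.4]
gripper_width: 1.002
grip_force: 0.0
```

{"api": "apply_moves", "payload": {
  "deltas": [
    [[0,0,0],[0,0,0.1],-1],
    [[0,0,0],[0,0,0.2],-1],
    [[0,0,0],[0,0,0.35],-1],
    [[0,0,0],[0,0,0.45],-1],
    [[0,0,0],[-0.15,0,0.45],-1],
    [[0,0,0],[-0.3,0,0.45],-1],
    [[0,0,0],[-0.45,0,0.45],-1],
    [[0,0,0],[-0.45,0,0.45],-1]
  ]
}}

```text
clock: 9.05
tcp_pos: [0.3446, -0.0865, 0.1939]
eef_rot: [[-0.675, -0.738, 0.001], [-0.738, 0.675, -0.001], [-0.0, -0.001, -1.0]]
ft_force: [1.2, -0.4, 0.6]
gripper_width: 0.999
grip_force: 0.0
```

```bash
python3 st.py;python3 -c "
from h import *
for n in('scene','top'): cv2.imwrite('pics/%s3.png'%n,cv2.cvtColor(grab_frame(n),cv2.COLOR_RGB2BGR))
cs=[cv2.resize(cv2.imread('pics/%s3.png'%n)[y:y+75,x:x+130],None,fx=4,fy=4,interpolation=2) for n,x,y in(('scene',195,175),('top',225,175))]
cv2.imwrite('pics/c3.png',np.vstack(cs))"
```

```text
9.05 j [-14.1 -22.4 -18.1  94.2  -0.  -61.6] tcp [ 0.3446 -0.0865  0.1939] yaw_y 137.56 z [ 1.4e-03 -7.0e-04 -1.0e+00] F [ 1.2 -0.4  0.6] T [-0.02 -0.08  0.03] w 0.999 g 0.0
```

View pics/c3.png

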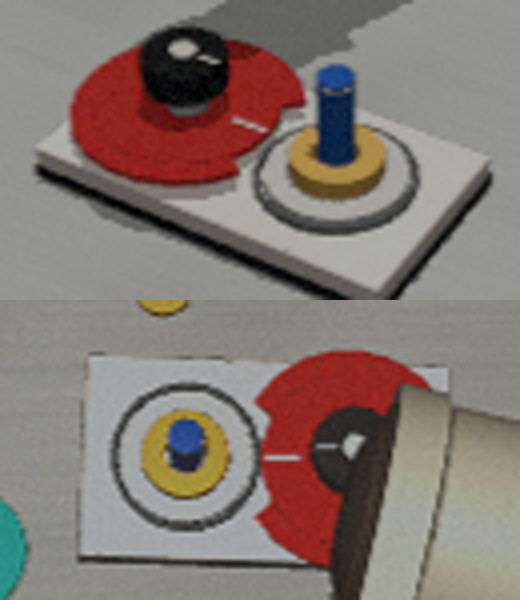

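The notch now faces the pan in both views. Top crop: line (264,458)-(299,457), corners (266,398) and (257,518). Scene crop: line (232,119)-(266,130).

```bash
python3 -c "
from h import *
A=np.array([.4834,-.0867]);ax=lambda v:np.degrees(np.arctan2(v[1],v[0])).round(1)
def P(n,p,z):
    x0,y0,o=(195,175,0) if n=='scene' else (225,175,300)
    return onz(n,(x0+(p[0]+.5)/4-.5,y0+(p[1]-o+.5)/4-.5),z)[:2]
for n,a,b in(('top',(299,457),(264,458)),('scene',(232,119),(266,130))):
    a,b=P(n,a,.046),P(n,b,.046);print(n,'line dir',ax(b-a),'mouth from axis',ax(b-A),np.hypot(*(b-A)))
a,b=P('top',(266,398),.046),P('top',(257,518),.046);print('corner mid',ax((a+b)/2-A),'perp',ax(a-b)+90)
a,b=P('scene',(303,104),.046),P('scene',(237,180),.046);print('corner mid',ax((a+b)/2-A),ax(a-b)+90)
a,b=P('top',(90,354),.03),P('top',(79,557),.03);print('dock short edge ->len dir',ax(a-b)+90)
a,b=P('top',(79,557),.03),P('top',(330,566),.03);print('dock long',ax(a-b))
c=(380,290);a,b=P('scene',(38,152),.03),P('scene',c,.03);print('scene long',ax(b-a),np.hypot(*(b-a)))
# collar centre & spindle
m=P('top',(186,456),.036);print('collar top',m)
m=P('scene',(336,178),.036);print('collar scene',m)
f=lambda n,p:(195+(p[0]+.5)/4-.5,175+(p[1]+.5)/4-.5) if n=='scene' else (225+(p[0]+.5)/4-.5,175+(p[1]-299.5)/4-.5)
print('spindle',tri(f('scene',(337,77)),f('top',(187,434))))
print(proj('scene',[[.4864,.0317,.115],[.4834,-.0867,.09]]),f('scene',(337,77)),f('scene',(184,48)))
"
```

```text
top line dir 90.9 mouth from axis 88.5 0.06290062766051538
scene line dir 91.4 mouth from axis 88.0 0.06283638601738287
corner mid 88.3 perp 84.6
corner mid 81.7 -88.1
dock short edge ->len dir 86.8
dock long 87.1
scene long 88.4 0.2633089056871318
collar top [0.48903508 0.0323733 ]
collar scene [0.49630103 0.03520069]
spindle (array([0.48990711, 0.03252817, 0.11248503]), np.float64(0.3433092622178151))
[[278.91549834 192.1979142 ]
 [240.60284839 186.71230125]] (278.875, 193.875) (240.625, 186.625)
```

{"api": "apply_moves", "payload": {
  "deltas": [
    [[0,0,0.02],[0.08,0.07,0],-1],
    [[0,0,0.04],[0.17,0.14,0],-1],
    [[0,0,0.06],[0.26,0.21,0],-1],
    [[0,0,0.08],[0.35,0.28,0],-1],
    [[0,0,0.1],[0.42,0.35,-0.03],-1],
    [[0,0,0.118],[0.465,0.395,-0.07],-1],
    [[0,0,0.118],[0.465,0.395,-0.07],-1],
    [[0,0,0.118],[0.465,0.395,-0.07],-1],
    [[0,0,0.118],[0.465,0.395,-0.07],-1],
    [[0,0,0.118],[0.465,0.395,-0.07],-1]
  ]
}}

```text
clock: 10.15
tcp_pos: [0.4877, 0.0314, 0.1725]
eef_rot: [[-0.0, -1.0, 0.001], [-1.0, 0.0, -0.0], [0.0, -0.001, -1.0]]
ft_force: [0.4, -0.0, 0.3]
gripper_width: 1.0
grip_force: 0.0
```

```bash
python3 st.py
```

```text
10.15 j [  3.7  -4.3  -5.7  88.5  -0.  -86.3] tcp [0.4877 0.0314 0.1725] yaw_y 180.0 z [ 9.e-04 -0.e+00 -1.e+00] F [ 0.4 -0.   0.3] T [-0.04 -0.04 -0.04] w 1.0 g 0.0
```

{"api": "apply_moves", "payload": {
  "deltas": [
    [[0,0,0],[0,0,-0.1],-1],
    [[0,0,0],[0,0,-0.2],-1],
    [[0,0,0],[0,0,-0.28],-1],
    [[0,0,0],[0,0,-0.327],-1],
    [[0,0,0],[0,0,-0.327],-1],
    [[0,0,0],[0,0,-0.327],-1],
    [[0,0,0],[0,0,-0.327],-1]
  ]
}}

```text
clock: 10.85
tcp_pos: [0.4885, 0.0319, 0.0754]
eef_rot: [[0.002, -1.0, 0.002], [-1.0, -0.002, 0.0], [-0.0, -0.002, -1.0]]
ft_force: [0.5, -0.2, 0.5]
gripper_width: 1.0
grip_force: 0.0
```

{"api": "apply_moves", "payload": {
  "deltas": [
    [[0,0,0],[0,0,0],-0.6],
    [[0,0,0],[0,0,0],-0.2],
    [[0,0,0],[0,0,0],0.1],
    [[0,0,0],[0,0,0],0.25],
    [[0,0,0],[0,0,0],0.35],
    [[0,0,0],[0,0,0],0.42],
    [[0,0,0],[0,0,0],0.5],
    [[0,0,0],[0,0,0],1],
    [[0,0,0],[0,0,0],1],
    [[0,0,0],[0,0,0],1],
    [[0,0,0],[0,0,0],1]
  ],
  "squeeze": 25
}}

```text
clock: 11.95
tcp_pos: [0.488, 0.0319, 0.074]
eef_rot: [[0.002, -1.0, 0.001], [-1.0, -0.002, 0.0], [-0.0, -0.001, -1.0]]
ft_force: [4.9, 0.3, 2.1]
gripper_width: 0.287
grip_force: 24.6
```

```bash
python3 st.py
```

```text
11.95 j [  3.7  -3.5 -15.9  77.6   0.  -86.4] tcp [0.488  0.0319 0.074 ] yaw_y -179.89 z [ 9.e-04  1.e-04 -1.e+00] F [4.9 0.3 2.1] T [ 0.01 -0.77 -0.03] w 0.287 g 24.554358422756195
```

{"api": "apply_moves", "payload": {
  "deltas": [
    [[0,0,0],[0.003,0,0],1],
    [[0,0,0],[0.005,0,0],1],
    [[0,0,0],[0.005,0,0],1]
  ],
  "squeeze": 25
}}

```text
clock: 12.25
tcp_pos: [0.488, 0.0319, 0.074]
eef_rot: [[0.002, -1.0, -0.002], [-1.0, -0.002, 0.0], [-0.0, 0.002, -1.0]]
ft_force: [-4.8, -0.4, 8.8]
gripper_width: 0.283
grip_force: 25.3
```

```bash
python3 st.py
```

```text
12.25 j [  3.7  -3.3 -15.7  77.7   0.  -86.4] tcp [0.488  0.0319 0.074 ] yaw_y -179.89 z [-0.0022  0.     -1.    ] F [-4.8 -0.4  8.8] T [ 0.06  0.78 -0.01] w 0.283 g 25.26680499315262
```

{"api": "apply_moves", "payload": {
  "deltas": [
    [[0,0,0],[-0.0025,0,0],1],
    [[0,0,0],[-0.0025,0,0],1],
    [[0,0,0],[-0.0025,0,0],1],
    [[0,0,0],[-0.0025,0,0],1]
  ],
  "squeeze": 70
}}

```text
clock: 12.65
tcp_pos: [0.4881, 0.0319, 0.0742]
eef_rot: [[0.002, -1.0, -0.0], [-1.0, -0.002, 0.0], [-0.0, 0.0, -1.0]]
ft_force: [-0.0, 1.1, 5.9]
gripper_width: 0.278
grip_force: 68.3
```

{"api": "apply_moves", "payload": {
  "deltas": [
    [[0,0,0],[0,0,0.01],1],
    [[0,0,0],[0,0,0.02],1],
    [[0,0,0],[0,0,0.03],1],
    [[0,0,0],[0,0,0.04],1],
    [[0,0,0],[0,0,0.05],1],
    [[0,0,0],[0,0,0.05],1]
  ]
}}

```text
clock: 13.25
tcp_pos: [0.4885, 0.0319, 0.0892]
eef_rot: [[0.002, -1.0, 0.0], [-1.0, -0.002, 0.0], [-0.0, -0.0, -1.0]]
ft_force: [-0.5, 0.3, -5.1]
gripper_width: 0.273
grip_force: 68.9
```

```bash
python3 st.py;python3 -c "
from h import *
cv2.imwrite('pics/c4.png',cv2.resize(cv2.cvtColor(grab_frame('scene'),cv2.COLOR_RGB2BGR)[150:260,190:340],None,fx=4,fy=4,interpolation=2))"
```

```text
13.25 j [  3.7  -3.7 -14.4  79.3  -0.  -86.4] tcp [0.4885 0.0319 0.0892] yaw_y -179.89 z [ 4.e-04  0.e+00 -1.e+00] F [-0.5  0.3 -5.1] T [-0.04 -0.01 -0.01] w 0.273 g 68.87569785118103
```

View pics/c4.png

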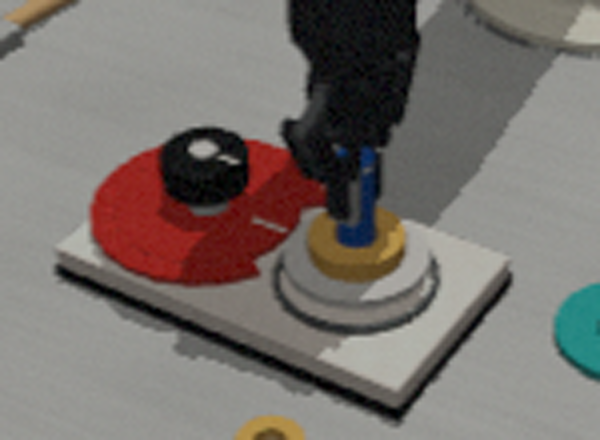

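The pan is up 15 mm, level, with the ring at crop (356,243) on it, and the 5.1 N matches pan plus ring. Lifting on.

{"api": "apply_moves", "payload": {
  "deltas": [
    [[0,0,0],[0,0,0.015],1],
    [[0,0,0],[0,0,0.04],1],
    [[0,0,0],[0,0,0.075],1],
    [[0,0,0],[0,0,0.11],1],
    [[0,0,0],[0,0,0.145],1],
    [[0,0,0],[0,0,0.18],1],
    [[0,0,0],[0,0,0.215],1],
    [[0,0,0],[0,0,0.25],1],
    [[0,0,0],[0,0,0.285],1],
    [[0,0,0],[0,0,0.32],1],
    [[0,0,0],[0,0,0.35],1],
    [[0,0,0],[0,0,0.37],1],
    [[0,0,0],[0,0,0.38],1],
    [[0,0,0],[0,0,0.385],1],
    [[0,0,0],[0,0,0.385],1],
    [[0,0,0],[0,0,0.385],1],
    [[0,0,0],[0,0,0.385],1],
    [[0,0,0],[0,0,0.385],1]
  ]
}}

```text
clock: 15.1
tcp_pos: [0.4883, 0.0319, 0.2041]
eef_rot: [[0.002, -1.0, -0.0], [-1.0, -0.002, -0.0], [0.0, 0.0, -1.0]]
ft_force: [-0.6, 0.1, -5.7]
gripper_width: 0.276
grip_force: 69.0
```

```bash
python3 st.py;python3 -c "
from h import *
cv2.imwrite('pics/c5.png',cv2.resize(cv2.cvtColor(grab_frame('scene'),cv2.COLOR_RGB2BGR)[120:260,190:340],None,fx=4,fy=4,interpolation=2))"
```

```text
15.1 j [  3.7  -3.8  -1.8  92.   -0.  -86.4] tcp [0.4883 0.0319 0.2041] yaw_y -179.89 z [-3.e-04 -1.e-04 -1.e+00] F [-0.6  0.1 -5.7] T [-0.   -0.01  0.03] w 0.276 g 68.9646863937378
```

View pics/c5.png

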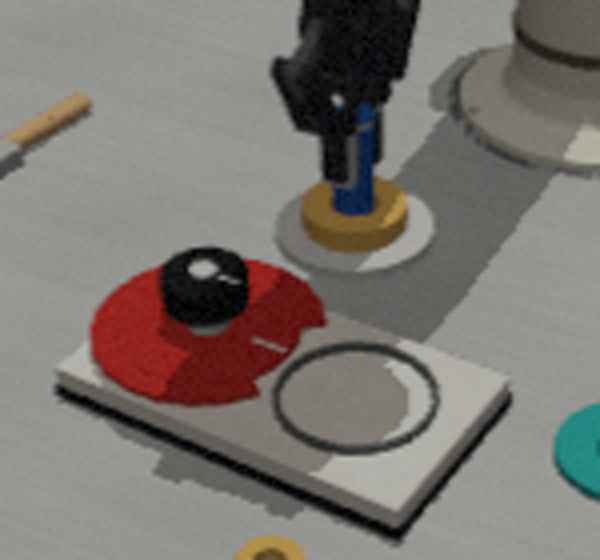

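The pan hangs level at crop (355,225) with the ring on it. The empty seat is below at (356,397), and the notch line at (270,345) still faces the seat. Lift is 13 cm.

```bash
python3 -c "
from bench import *
print(job_done())"
```

```text
the job is handed in; nothing more can be done
None
```

The job is handed in: the lock plate's notch faces the pan to within about 1° by camera, and the pan with its brass ring is held still and level about 13 cm above its seat.

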